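Lock the orange paint jar into the bench shaker

ROBOT

A 6-joint arm with a two-finger parallel gripper is mounted at the origin on the work surface. World frame = base frame: x ahead of the robot, y to its left, z up, the work surface at z = 0. Lengths are in mm, angles in rad, forces in N, time in s.
With the tool pointing down it reaches from about 275 to 1000 mm from the base axis. Payload 8.4 kg.
Tool frame: the origin (TCP) lies between the finger pads; the fingertips stand 22 mm ahead of it and the grasp point (between the pads) lies 3 mm ahead of it (r.nose_length is the z of the fingertips in the tool frame, in mm); z points along the fingers, y is the line along which they close (so a half turn about z gives the same grasp; the last joint's range is limited). The gripper opens to 85 mm and grips with 20 to 120 N. Pads are 22 mm wide; open, the fingers measure 114 mm over their backs; the gripper's body (76 mm by 85 mm) begins 54 mm behind the grasp point. The pads swing forward as they close: fully open they stand 13 mm farther back than shut.
Start: joints at [-1.249, 0.353, 1.633, -0, 1.155, -0.002], TCP at [198.856, -592.524, 253.281] pointing down, gripper open.
Joint ranges: [-2.63, 2.63], [-0.92, 2.1], [0.06, 2.66], [-1.3, 4.44], [0, 2.69], [-3.02, 3.02]. Speed limits (rad/s): [2.22, 2.22, 2.79, 3.14, 3.14, 3.14].

INTERFACE

Orientations are given as [roll, pitch, yaw] about the fixed x, y, z axes, in that order (R = Rz(yaw) Ry(pitch) Rx(roll)).
In Python, from rig import r, optics, sensors, ticket gives the robot as it stands (r), with the cameras (optics), the readings (sensors) and the job (ticket).
- The arm moves only by the tool send_path, called as name(argument=value, ...), one argument or row to a line, values as JSON. Schema: {"type":"object","properties":{"segments":{"type":"array","items":{"type":"object","properties":{"ax":{"type":"number"},"ay":{"type":"number"},"az":{"type":"number"},"tx":{"type":"number"},"ty":{"type":"number"},"tz":{"type":"number"},"finger_gap":{"type":"number"}},"additionalProperties":false,"required":["finger_gap"]},"minItems":1,"maxItems":5},"clamp_n":{"type":"number"},"only":{"type":"string"},"quiet":{"type":"boolean"},"lines":{"type":"string"}},"required":["segments"],"additionalProperties":false}. segments is a list of rows, 1 to 5 of them, each an object with the fields ax, ay, az (a rotation vector in units of 0.1 rad), tx, ty, tz (the shift in units of 25 mm), finger_gap (the opening from 0.0 (shut) to 1.0 (fully open)); a field left out counts as zero (the opening has to be given); each row shifts and turns the commanded pose from where the row before left it, along the tool's axes as they then stand; what a row does not reach is not made up. A row lasts 1/12 s, in which the tool goes at most 41.7 mm and 0.125 rad, less where a joint would pass 70% of its speed; a pose out of reach is approached as far as the arm can. The fingers move at their own pace and stop on an object; clamp_n is the grip in N (left out, the last holds). Time passes only in rows, so rows that do not move let the fingers close. The tool returns the time, the measured TCP pose, the force, the opening and the grip force at its end. only (a regular expression) keeps the lines of the reply that match it, lines (a string "A,B") keeps lines A to B, and quiet returns only ok. Input that does not fit is refused with a message, and nothing moves.
- sensors.sense(): the state, without advancing time (a new reading comes with each control period).
- optics.grab_frame(name): name is "scene" or "top"; returns the picture (384x512x3 uint8, red, green, blue); there is no depth.
- optics.camera_params(name): a dict with "fx", "fy", "cx", "cy" (pixels), "rvec" (rotation vector, rad) and "tvec" (3), from world to camera coordinates, as OpenCV has them. Camera axes: x right, y down, z forward; pixel columns grow to the right and rows downward; lengths in mm; the calibration is good to about 2 mm. A picture is of the moment at which its call begins. camera_params takes no time and is no camera call.
- ticket.sign_off(): hands the job in; it is judged then, once.
The state is a dict: "clock": time; "qpos": joint angles; "qvel": joint speeds; "joint_efforts": joint torques, N m; "eef_pos": TCP position; "tcp_rot": TCP orientation; "contact_force": force on the tool from outside, world axes, zero at the start; "wrist_torque": the same for the moment, N m; "opening": opening from 0.0 (shut) to 1.0 (fully open); "grasp_force": force on a finger pad.
Only numpy, scipy, OpenCV 4.12 (cv2) and the standard library are available. Lean on these libraries where they do the work, as an engineer would, in place of code of your own. Each camera call takes 0.05 s, during which the arm holds its last target. There are 200 camera calls.

TASK

Put the orange paint jar upright into the bench shaker's bayonet cradle, with its two ears in the gaps between the red claws. Press it down against the spring, turn it a quarter turn clockwise as seen from above so that the ears go under the claws, then let it spring back up so that it is locked fully home, and let go. Leave the green jar standing where it is.

Things in the scene. Friction and masses are not known exactly. Their poses are not given: they have to be found in the camera images.
- jar_orange: Orange paint jar, closed, upright, 100 mm high, 0.18 to 0.30 kg. Round orange lid, 52 mm across, is its top 30 mm (grip there from above, any yaw); orange body 50 mm across, paper label. Foot: black disc 60 mm across, 8 mm thick, with two black ears, one on each side, 18 mm wide, 8 mm thick, 112 mm tip to tip, white-marked. Origin: centre of underside; z up; x along the ears (half turn alike).
- jar_green: The same jar in green, a bystander to leave alone. Origin: centre of its underside; z up; x along its ears.
- cradle (a point): Bayonet cradle on the fixed white shaker (240 x 190 mm, dark deck at 70 mm). Point: top centre of its sprung plate when free, 94 mm above the table; z up. Red claws at +y and -y: tabs 52 mm wide along x, inner edge 40 mm and outer wall 62 mm from centre, top 10 mm above the point. Gaps for the ears along +x and -x (white bars); ears may enter 40 degrees off x, jar 8 mm off centre.
- plate (a joint): Sprung aluminium plate, 72 mm across, under the jar: 0 free, up to 0.018 m pressed down; 6 N at first, 14 N at the end; a jar's weight alone does not move it. At 9 to 17 mm (best 13) the jar turns clockwise from above, ears from cradle x to cradle y; else the ears hit the claws. Stops come 13 degrees past the quarter turn. Let up within 12 degrees of it, the jar locks, held 4 mm down.

How it is judged:
By the outcome, as a careful person would: the job done as asked, in the order asked, and still so for the second after the job is handed in, with the robot touching nothing.
It also fails if it takes over 38 s, if anything falls off the work surface, if the arm or the gripper's body presses on something with over 40 N, if the wrist force passes 120 N, or if a joint passes its speed limit or range.

## Working session

There is one attempt and no reset: what is moved stays moved. The work goes in short steps, Python scripts to look and compute and a tool call to move; the robot and the scene stay as the last step left them, time stands still between calls to the robot, and variables do not carry over. Pictures are saved under pics/ and viewed, at most 10 in all, crops included, and the job is handed in when it is done.

```bash
ls; mkdir -p pics; python3 - <<'E'
from rig import r, optics, sensors, ticket
import cv2
for n in("scene","top"):
    p=optics.camera_params(n);print(n,p)
    cv2.imwrite(f"pics/{n}0.png",cv2.resize(optics.grab_frame(n)[:,:,::-1],(800,600),interpolation=cv2.INTER_CUBIC))
print(sensors.sense())
E
```

```text
pics
rig.py
scene {'fx': 398.8206392641924, 'fy': 398.8206392641924, 'cx': 253.42932236307496, 'cy': 188.95055268025524, 'rvec': array([ 2.22126055,  0.65911944, -0.31762544]), 'tvec': array([-483.8664633 , -105.11495843, 1076.35757383])}
top {'fx': 449.96057724114024, 'fy': 449.96057724114024, 'cx': 249.45703597121243, 'cy': 184.52587810508342, 'rvec': array([ 2.12978795, -2.16796787,  0.1450638 ]), 'tvec': array([ 65.75029653, 531.12414087, 896.66988952])}
{'clock': 0.1, 'qpos': array([-1.24940304e+00,  3.53595493e-01,  1.63407947e+00,  2.83790046e-05,
        1.15523047e+00, -2.39421519e-03]), 'qvel': array([ 0.0013898 , -0.00124113, -0.00219935,  0.00036632, -0.00057445,
        0.00017036]), 'joint_efforts': array([ 1.67610964e-03, -6.06357408e+01, -3.42816532e+01,  1.19061319e-04,
        3.84337021e-03,  5.81263208e-06]), 'eef_pos': array([ 198.72778419, -592.11924769,  252.61794662]), 'tcp_rot': array([-3.14027993e+00, -2.90915601e-05,  3.23776005e-01]), 'contact_force': array([0.49730028, 0.1166334 , 0.21033413]), 'wrist_torque': array([ 0.01495852, -0.0331283 , -0.03113708]), 'grasp_force': 0.0, 'opening': 1.0025431826555251}
```

View pics/scene0.png

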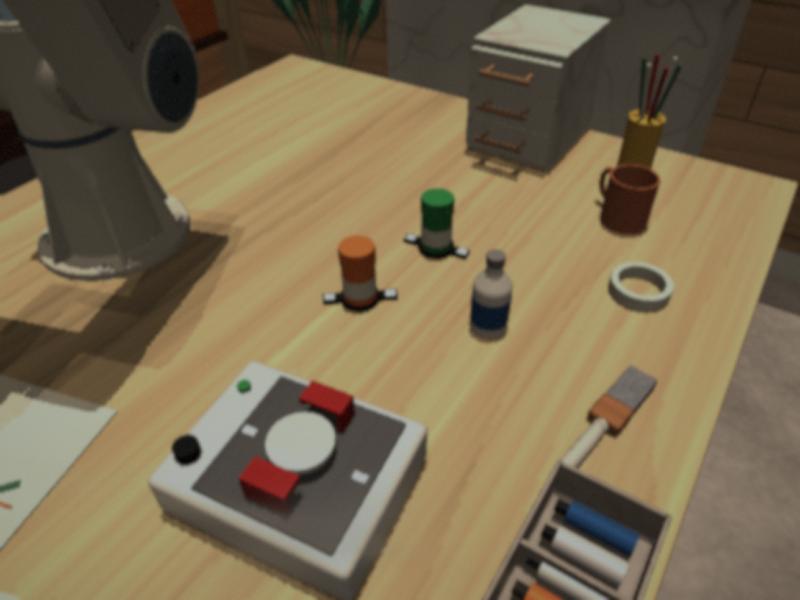

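View pics/top0.png

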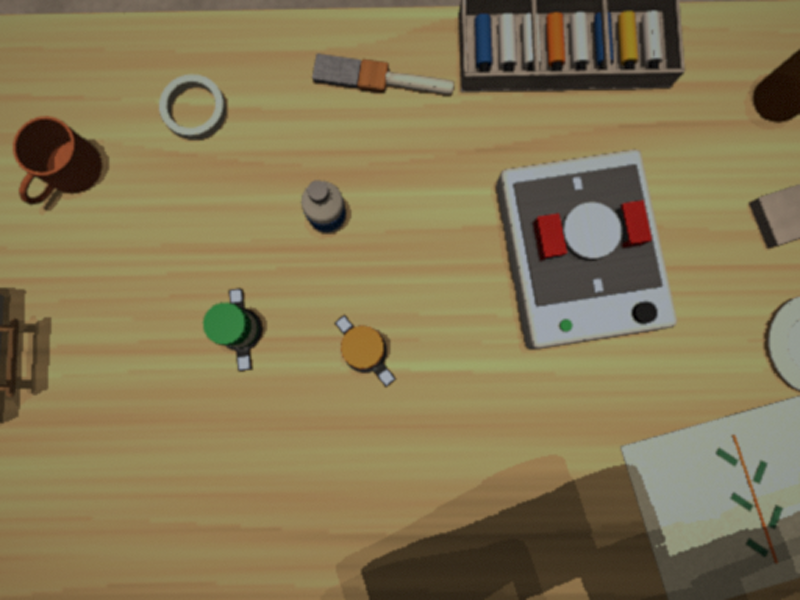

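The scene view shows the orange jar at about (357,270), green at (437,222) and the cradle plate at (301,441). In the top view the orange lid is at (362,348), its ears at (344,325) and (387,377), and the plate at (593,230). I'll enlarge crops to read these more exactly.

```bash
python3 - <<'E'
from rig import r, optics, sensors, ticket
import cv2,numpy as np
def tile(n,u,v,w,h):
    im=optics.grab_frame(n)[v:v+h,u:u+w,::-1]; s=400//w
    im=cv2.resize(im,None,fx=s,fy=s,interpolation=cv2.INTER_CUBIC)
    im=np.clip(im*1.5,0,255).astype(np.uint8)
    for k in range(0,w,10):
        cv2.putText(im,str(u+k),(k*s,9),0,.3,(255,255,255),1);cv2.line(im,(k*s,0),(k*s,h*s),(255,255,255) if k%50==0 else (160,160,160),1)
    for k in range(0,h,10):
        cv2.putText(im,str(v+k),(0,k*s+9),0,.3,(255,255,255),1);cv2.line(im,(0,k*s),(w*s,k*s),(160,160,160),1)
    return im[:300,:400]
a=np.hstack([tile("scene",190,145,80,60),tile("top",200,190,80,60)])
b=np.hstack([tile("scene",130,235,133,100),tile("top",310,95,133,100)])
print(a.shape,b.shape)
cv2.imwrite("pics/c1.png",a);cv2.imwrite("pics/c2.png",b)
E
```

```text
(300, 800, 3) (300, 798, 3)
```

View pics/c1.png

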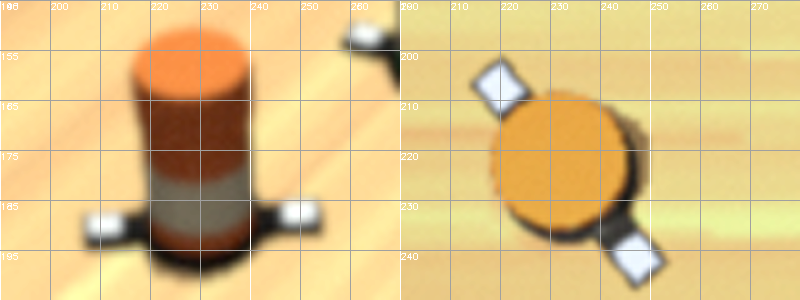

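View pics/c2.png

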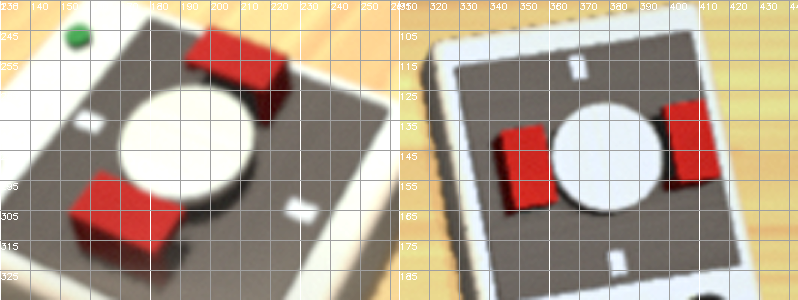

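Readings in native pixels: 
- **Orange lid centre:** scene (228.2,157.6), top (231.7,222.6).
- **Ear marks:** scene (211,190) and (250,187.6), top (220.2,207.4) and (247.6,241.6).
- **Plate:** scene (192,282.3), top (379.7,147.3).
- **White bars:** scene (159.7,275.7) and (230.3,305), top (369.7,117.3) and (383,182.3).

```bash
cat > tri.py <<'E'
from rig import r, optics, sensors, ticket
import cv2,numpy as np
def cam(n):
    p=optics.camera_params(n);K=np.array([[p["fx"],0,p["cx"]],[0,p["fy"],p["cy"]],[0,0,1.]])
    return K,np.c_[cv2.Rodrigues(np.array(p["rvec"]))[0],p["tvec"]]
def tri(s,t):
    P=[K@E for K,E in(cam("scene"),cam("top"))]
    X=cv2.triangulatePoints(P[0],P[1],np.array(s,float),np.array(t,float))[:,0];X=X[:3]/X[3]
    e=[np.round((lambda q:q[:2]/q[2])(p@np.r_[X,1])-m,1) for p,m in zip(P,(s,t))]
    return X,e
E
python3 - <<'E'
from tri import *
np.set_printoptions(precision=1,suppress=True)
D=dict(lid=((228.2,157.6),(231.7,222.6)),earA=((211,190),(220.2,207.4)),earA2=((211,190),(247.6,241.6)),earB=((250,187.6),(247.6,241.6)),earB2=((250,187.6),(220.2,207.4)),
plate=((192,282.3),(379.7,147.3)),barA=((159.7,275.7),(383,182.3)),barB=((230.3,305),(369.7,117.3)))
for k,v in D.items(): print(k,*tri(*v))
s=sensors.sense();print(s['eef_pos'],s['clock'])
E
```

```text
lid [451.9  92.5  97.2] [array([-0.8,  0.1]), array([-0.5, -0.6])]
earA [465.5  88.9  28.5] [array([22. , -5.7]), array([14.1,  9.9])]
earA2 [416.4  63.5   6.4] [array([-0.9,  0.1]), array([-0.5, -0.6])]
earB [454.6  86.4  12.5] [array([-21.1,   0.9]), array([-11.8, -18.7])]
earB2 [489.3 120.2   6.2] [array([-0.6,  0.1]), array([-0.4, -0.4])]
plate [ 594.7 -200.9   92.2] [array([-0.9,  0.1]), array([-0.4, -0.4])]
barA [ 527.8 -209.8   70.6] [array([-0.7,  0.1]), array([-0.4, -0.3])]
barB [ 662.  -190.6   70.8] [array([-0.7,  0.1]), array([-0.3, -0.3])]
[ 198.8 -592.4  253. ] 0.3
```

The manual's scale: shifts go in units of 25 mm and turns go in units of 0.1 rad. Converting my numbers, -0.125 rad is -1.25.

```bash
cat > go.py <<'E'
import sys
from rig import r, optics, sensors, ticket
import numpy as np
from scipy.spatial.transform import Rotation as R
s=sensors.sense();T=R.from_euler('xyz',s['tcp_rot'])
g=np.array(list(map(float,sys.argv[1:4])));yaw=float(sys.argv[4])
print('tool shift',T.inv().apply(g-s['eef_pos']).round(1),'rotvec',(T.inv()*R.from_euler('xyz',[np.pi,0,yaw])).as_rotvec().round(3))
print(s['clock'],s['eef_pos'].round(1),s['tcp_rot'].round(3),'F',s['contact_force'].round(1),'Tq',s['wrist_torque'].round(2),'op',round(s['opening'],2),round(s['grasp_force'],1),'q6',s['qpos'][5].round(2))
E
```

send_path(
  segments=[
    {"az":-1.25, "finger_gap":1},
    {"az":-1.25, "finger_gap":1},
    {"az":-1.25, "finger_gap":1},
    {"az":-1.25, "finger_gap":1},
  ],
  clamp_n=70,
)

```text
clock: 0.63
eef_pos: [198.8, -592.5, 253.2]
tcp_rot: [-3.141, -0.0, 0.83]
contact_force: [-0.0, -0.1, 0.0]
opening: 1.002
grasp_force: 0.0
```

send_path(
  segments=[
    {"az":-1.25, "finger_gap":1},
    {"az":-1.25, "finger_gap":1},
    {"az":-1.25, "finger_gap":1},
    {"finger_gap":1},
  ],
)

```text
clock: 0.97
eef_pos: [198.8, -592.5, 253.2]
tcp_rot: [-3.142, -0.0, 1.205]
contact_force: [-0.5, 0.1, -0.1]
opening: 0.999
grasp_force: 0.0
```

```bash
python3 go.py 452.5 92.2 200 1.2
```

```text
tool shift [730.1  -8.3  53.3] rotvec [-0.    -0.     0.005]
0.9667 [ 198.8 -592.5  253.2] [-3.142 -0.     1.205] F [-0.5  0.1 -0.1] Tq [ 0.05  0.01 -0.02] op 1.0 0.0 q6 -0.88
```

send_path(
  segments=[
    {"tx":0.8, "finger_gap":1},
    {"tx":1.4, "finger_gap":1},
    {"tx":1.4, "finger_gap":1},
    {"tx":1.4, "finger_gap":1},
    {"tx":1.4, "finger_gap":1},
  ],
  quiet=true,
)

```text
ok
```

send_path(
  segments=[
    {"tx":1.4, "finger_gap":1},
    {"tx":1.4, "finger_gap":1},
    {"tx":1.4, "finger_gap":1},
    {"tx":1.4, "finger_gap":1},
    {"tx":1.4, "finger_gap":1},
  ],
  quiet=true,
)

```text
ok
```

send_path(
  segments=[
    {"tx":1.4, "finger_gap":1},
    {"tx":1.4, "finger_gap":1},
    {"tx":1.4, "finger_gap":1},
    {"tx":1.4, "finger_gap":1},
    {"tx":1.4, "finger_gap":1},
  ],
  quiet=true,
)

```text
ok
```

send_path(
  segments=[
    {"tx":1.4, "finger_gap":1},
    {"tx":1.4, "finger_gap":1},
    {"tx":1.4, "finger_gap":1},
    {"tx":1.4, "finger_gap":1},
    {"tx":1.4, "finger_gap":1},
  ],
)

```text
clock: 2.63
eef_pos: [448.2, 47.5, 253.5]
tcp_rot: [3.141, -0.0, 1.194]
contact_force: [1.1, -1.0, -0.2]
opening: 0.998
grasp_force: 0.0
```

send_path(
  segments=[
    {"tx":0.6, "ty":-0.32, "tz":0.4, "finger_gap":1},
    {"tz":1, "finger_gap":1},
    {"tz":0.6, "finger_gap":1},
    {"finger_gap":1},
  ],
)

```text
clock: 2.97
eef_pos: [443.9, 62.8, 200.7]
tcp_rot: [-3.137, 0.002, 1.196]
contact_force: [-0.5, 0.6, -0.5]
opening: 0.998
grasp_force: 0.0
```

```bash
python3 go.py 452.5 92.2 88 1.2
```

```text
tool shift [ 30.8  -2.3 112.7] rotvec [-0.004  0.002 -0.004]
2.9667 [443.9  62.8 200.7] [-3.137e+00  2.000e-03  1.196e+00] F [-0.5  0.6 -0.5] Tq [-0.03  0.04 -0.02] op 1.0 0.0 q6 0.51
```

send_path(
  segments=[
    {"tx":0.6, "ty":-0.08, "finger_gap":1},
    {"tx":0.6, "finger_gap":1},
    {"finger_gap":1},
    {"tz":0.6, "finger_gap":1},
    {"tz":0.6, "finger_gap":1},
  ],
)

```text
clock: 3.38
eef_pos: [455.9, 91.1, 174.4]
tcp_rot: [3.139, -0.001, 1.197]
contact_force: [0.5, -0.5, -0.2]
opening: 1.0
grasp_force: 0.0
```

```bash
python3 go.py 452.5 92.2 88 1.2
python3 - <<'E'
from rig import r, optics, sensors, ticket
import cv2,numpy as np
a=optics.grab_frame("scene")[110:210,170:303,::-1];b=optics.grab_frame("top")[170:270,170:303,::-1]
cv2.imwrite("pics/d1.png",np.clip(1.4*cv2.resize(np.hstack([a,b]),None,fx=3,fy=3,interpolation=cv2.INTER_CUBIC),0,255))
E
```

```text
tool shift [-0.3 -3.8 86.4] rotvec [ 0.003 -0.001 -0.003]
3.3833 [455.9  91.1 174.4] [ 3.139e+00 -1.000e-03  1.197e+00] F [ 0.5 -0.5 -0.2] Tq [-0.07 -0.02 -0.03] op 1.0 0.0 q6 0.57[ WARN:0@1.814] global loadsave.cpp:1063 imwrite_ Unsupported depth image for selected encoder is fallbacked to CV_8U.
```

View pics/d1.png

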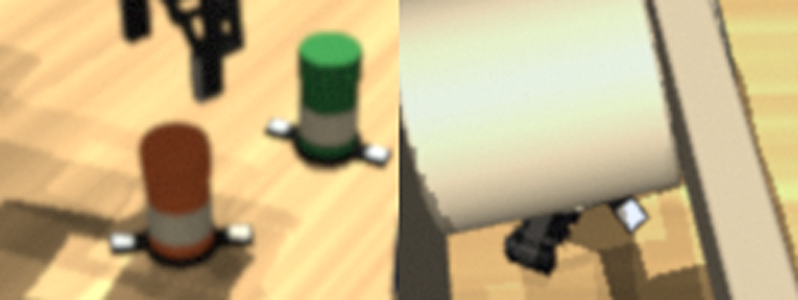

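The fingers straddle the orange lid, with their tips at about crop (135,35) and (207,95) above the lid at (175,140). The jar is unmoved and the green one is clear. I'll descend and grip.

send_path(
  segments=[
    {"ty":-0.14, "tz":0.8, "finger_gap":1},
    {"tz":0.8, "finger_gap":1},
    {"tz":0.8, "finger_gap":1},
    {"tz":0.6, "finger_gap":1},
    {"tz":0.4, "finger_gap":1},
  ],
)

```text
clock: 3.9
eef_pos: [451.6, 92.0, 88.0]
tcp_rot: [-3.141, 0.0, 1.197]
contact_force: [-0.1, 0.5, -0.2]
opening: 0.996
grasp_force: 0.0
```

send_path(
  segments=[
    {"finger_gap":1},
    {"finger_gap":1},
  ],
)

```text
clock: 4.07
eef_pos: [451.9, 92.3, 88.8]
tcp_rot: [-3.141, 0.0, 1.198]
contact_force: [0.6, -0.3, -0.1]
opening: 1.001
grasp_force: 0.0
```

```bash
python3 go.py 452.5 92.2 88 1.2
```

```text
tool shift [0.2 0.6 0.8] rotvec [-0.     0.    -0.002]
4.0667 [451.9  92.3  88.8] [-3.141  0.     1.198] F [ 0.6 -0.3 -0.1] Tq [ 0.01  0.05 -0.  ] op 1.0 0.0 q6 0.57
```

send_path(
  segments=[
    {"finger_gap":0.65},
    {"finger_gap":0.6},
    {"finger_gap":0.5},
    {"finger_gap":0.4},
    {"finger_gap":0.3},
  ],
  clamp_n=70,
)

```text
clock: 4.48
eef_pos: [452.5, 92.6, 89.5]
tcp_rot: [3.14, -0.001, 1.199]
contact_force: [-0.9, -0.5, 8.9]
opening: 0.591
grasp_force: 70.8
```

send_path(
  segments=[
    {"finger_gap":0.3},
    {"finger_gap":0.3},
    {"finger_gap":0.3},
  ],
)

```text
clock: 4.73
eef_pos: [452.4, 92.6, 89.5]
tcp_rot: [3.14, -0.001, 1.199]
contact_force: [-1.3, -1.5, 9.9]
opening: 0.591
grasp_force: 70.8
```

send_path(
  segments=[
    {"tz":-0.6, "finger_gap":0.3},
    {"tz":-1.2, "finger_gap":0.3},
    {"tz":-1.4, "finger_gap":0.3},
    {"tz":-1.4, "finger_gap":0.3},
    {"tz":-1, "finger_gap":0.3},
  ],
)

```text
clock: 5.15
eef_pos: [452.0, 92.6, 231.5]
tcp_rot: [3.139, -0.001, 1.199]
contact_force: [1.0, 0.5, -2.1]
opening: 0.588
grasp_force: 73.4
```

send_path(
  segments=[
    {"az":1, "finger_gap":0.3},
    {"az":1.2, "finger_gap":0.3},
    {"az":1.2, "finger_gap":0.3},
    {"az":1.2, "finger_gap":0.3},
    {"az":0.6, "finger_gap":0.3},
  ],
)

```text
clock: 5.57
eef_pos: [451.4, 92.4, 228.7]
tcp_rot: [3.141, -0.0, 0.672]
contact_force: [-0.2, -0.7, -1.7]
opening: 0.586
grasp_force: 73.7
```

send_path(
  segments=[
    {"finger_gap":0.3},
  ],
)

```text
clock: 5.65
eef_pos: [451.4, 92.4, 228.6]
tcp_rot: [3.141, -0.0, 0.676]
contact_force: [-0.6, -0.4, -1.1]
opening: 0.591
grasp_force: 73.7
```

```bash
python3 go.py 594.8 -200.6 229.5 0.679
```

```text
tool shift [-71.5 318.3  -0.9] rotvec [ 0.    -0.    -0.003]
5.65 [451.4  92.4 228.6] [ 3.141 -0.     0.676] F [-0.6 -0.4 -1.1] Tq [ 0.02 -0.03  0.  ] op 0.59 73.7 q6 1.09
```

send_path(
  segments=[
    {"tx":-0.12, "ty":0.6, "finger_gap":0.3},
    {"tx":-0.24, "ty":1, "finger_gap":0.3},
    {"tx":-0.24, "ty":1.12, "finger_gap":0.3},
    {"tx":-0.28, "ty":1.2, "finger_gap":0.3},
    {"tx":-0.28, "ty":1.2, "finger_gap":0.3},
  ],
  quiet=true,
)

```text
ok
```

send_path(
  segments=[
    {"tx":-0.28, "ty":1.2, "finger_gap":0.3},
    {"tx":-0.28, "ty":1.2, "finger_gap":0.3},
    {"tx":-0.28, "ty":1.2, "finger_gap":0.3},
    {"tx":-0.28, "ty":1.2, "finger_gap":0.3},
    {"tx":-0.24, "ty":1.12, "finger_gap":0.3},
  ],
  quiet=true,
)

```text
ok
```

send_path(
  segments=[
    {"tx":-0.2, "ty":1, "finger_gap":0.3},
    {"tx":-0.14, "ty":0.68, "finger_gap":0.3},
    {"finger_gap":0.3},
    {"finger_gap":0.3},
  ],
)

```text
clock: 6.82
eef_pos: [595.4, -200.5, 228.0]
tcp_rot: [-3.141, 0.0, 0.679]
contact_force: [-0.1, -0.5, -1.9]
opening: 0.59
grasp_force: 73.5
```

```bash
python3 go.py 594.8 -200.6 229.5 0.679
python3 - <<'E'
from rig import r, optics, sensors, ticket
import cv2,numpy as np
a=optics.grab_frame("scene")[180:330,110:310,::-1];b=optics.grab_frame("top")[70:220,290:490,::-1]
cv2.imwrite("pics/d2.png",np.clip(1.4*cv2.resize(np.hstack([a,b]),None,fx=2,fy=2,interpolation=cv2.INTER_CUBIC),0,255).astype('uint8'))
E
```

```text
tool shift [-0.6 -0.3 -1.5] rotvec [-0.001  0.     0.   ]
6.8167 [ 595.4 -200.5  228. ] [-3.141  0.     0.679] F [-0.1 -0.5 -1.9] Tq [ 0.05  0.01 -0.01] op 0.59 73.5 q6 0.56
```

View pics/d2.png

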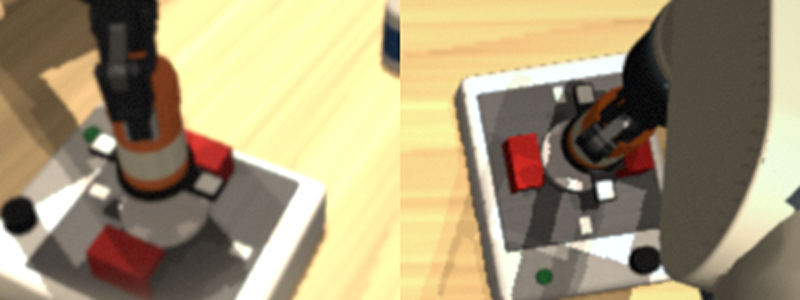

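The jar is held upright over the plate. Its ears are at scene crop (103,143) and (209,184), and top crop (583,95) and (604,190), roughly along the white bars. I'll triangulate to check.

```bash
python3 - <<'E'
from tri import *
a,e1=tri((161.5,251.5),(392,165));b,e2=tri((214.5,272),(381.5,117.5))
print(a,b,e1,e2,(a+b)/2,np.degrees(np.arctan2(*(b-a)[1::-1])))
E
```

```text
[ 548.49862733 -206.91001653  145.18013113] [ 640.04329418 -192.77989439  143.27083447] [array([ 0.3, -0. ]), array([0.1, 0.1])] [array([-0.5,  0.1]), array([-0.2, -0.2])] [ 594.27096076 -199.84495546  144.2254828 ] 8.774484890514541
```

send_path(
  segments=[
    {"tz":0.48, "finger_gap":0.3},
    {"tz":0.56, "finger_gap":0.3},
    {"tz":0.32, "finger_gap":0.3},
    {"tz":0.16, "finger_gap":0.3},
    {"finger_gap":0.3},
  ],
)

```text
clock: 7.33
eef_pos: [594.8, -199.2, 188.9]
tcp_rot: [-3.14, 0.001, 0.68]
contact_force: [0.3, 0.5, -2.0]
opening: 0.593
grasp_force: 73.5
```

send_path(
  segments=[
    {"tz":0.08, "finger_gap":0.3},
    {"finger_gap":0.3},
  ],
)

```text
clock: 7.5
eef_pos: [595.8, -199.9, 188.4]
tcp_rot: [3.141, -0.0, 0.679]
contact_force: [0.3, 0.2, -1.6]
opening: 0.591
grasp_force: 73.5
```

send_path(
  segments=[
    {"tz":0.08, "finger_gap":0.3},
    {"finger_gap":0.3},
  ],
)

```text
clock: 7.67
eef_pos: [595.8, -200.0, 186.5]
tcp_rot: [3.141, -0.0, 0.679]
contact_force: [-0.6, -0.2, -1.8]
opening: 0.588
grasp_force: 73.5
```

send_path(
  segments=[
    {"tz":0.08, "finger_gap":0.3},
    {"finger_gap":0.3},
  ],
)

```text
clock: 7.83
eef_pos: [595.6, -200.0, 184.1]
tcp_rot: [-3.142, 0.0, 0.679]
contact_force: [-0.1, -0.4, -1.1]
opening: 0.588
grasp_force: 73.5
```

send_path(
  segments=[
    {"tz":0.08, "finger_gap":0.3},
    {"finger_gap":0.3},
  ],
  only="eef|contact",
)

```text
eef_pos: [595.8, -200.0, 182.5]
contact_force: [-1.2, 0.6, 4.2]
```

send_path(
  segments=[
    {"tz":0.08, "finger_gap":0.3},
    {"finger_gap":0.3},
  ],
  only="eef|contact",
)

```text
eef_pos: [595.8, -200.0, 180.5]
contact_force: [-1.3, 0.7, 4.8]
```

send_path(
  segments=[
    {"tz":0.08, "finger_gap":0.3},
    {"finger_gap":0.3},
  ],
  only="eef|contact",
)

```text
eef_pos: [595.8, -200.0, 178.5]
contact_force: [-2.9, 0.5, 6.4]
```

send_path(
  segments=[
    {"tz":0.12, "finger_gap":0.3},
    {"tz":0.12, "finger_gap":0.3},
    {"tz":0.08, "finger_gap":0.3},
    {"finger_gap":0.3},
    {"finger_gap":0.3},
  ],
)

```text
clock: 8.75
eef_pos: [595.9, -200.0, 171.0]
tcp_rot: [3.141, -0.0, 0.679]
contact_force: [-2.1, 0.5, 8.9]
opening: 0.593
grasp_force: 74.6
```

```bash
python3 go.py 595 -200.3 170.3 -0.894
```

```text
tool shift [-0.8 -0.3  0.7] rotvec [ 0.000e+00 -1.000e-03  1.573e+00]
8.75 [ 595.9 -200.   171. ] [ 3.141 -0.     0.679] F [-2.1  0.5  8.9] Tq [0.4  0.7  0.02] op 0.59 74.6 q6 0.57
```

send_path(
  segments=[
    {"az":0.5, "tz":0.04, "finger_gap":0.3},
    {"az":0.8, "finger_gap":0.3},
    {"az":0.8, "finger_gap":0.3},
    {"az":0.8, "finger_gap":0.3},
    {"az":0.8, "finger_gap":0.3},
  ],
)

```text
clock: 9.17
eef_pos: [595.9, -200.1, 170.2]
tcp_rot: [3.141, -0.001, 0.305]
contact_force: [-3.2, 0.9, 9.1]
opening: 0.592
grasp_force: 74.6
```

```bash
python3 go.py 595 -200.3 170.3 -0.894
```

```text
tool shift [-0.9 -0.1 -0.1] rotvec [ 0.000e+00 -1.000e-03  1.199e+00]
9.1667 [ 595.9 -200.1  170.2] [ 3.141e+00 -1.000e-03  3.050e-01] F [-3.2  0.9  9.1] Tq [0.42 0.62 0.09] op 0.59 74.6 q6 0.94
```

send_path(
  segments=[
    {"az":0.8, "finger_gap":0.3},
    {"az":0.8, "finger_gap":0.3},
    {"az":0.8, "finger_gap":0.3},
    {"az":0.8, "finger_gap":0.3},
    {"az":0.8, "finger_gap":0.3},
  ],
)

```text
clock: 9.58
eef_pos: [596.0, -199.9, 170.2]
tcp_rot: [-3.142, -0.001, -0.095]
contact_force: [-2.3, 1.3, 8.8]
opening: 0.591
grasp_force: 74.5
```

```bash
python3 go.py 595 -200.3 170.3 -0.894
```

```text
tool shift [-1.   0.5 -0.1] rotvec [-0.001 -0.001  0.799]
9.5833 [ 596.  -199.9  170.2] [-3.142e+00 -1.000e-03 -9.500e-02] F [-2.3  1.3  8.8] Tq [0.6  0.42 0.17] op 0.59 74.5 q6 1.34
```

Turning freely, with low torque.

send_path(
  segments=[
    {"az":0.8, "finger_gap":0.3},
    {"az":0.8, "finger_gap":0.3},
    {"az":0.8, "finger_gap":0.3},
    {"az":0.8, "finger_gap":0.3},
    {"az":0.8, "finger_gap":0.3},
  ],
)

```text
clock: 10.0
eef_pos: [596.3, -199.8, 170.4]
tcp_rot: [-3.141, -0.002, -0.495]
contact_force: [-1.8, 1.8, 8.9]
opening: 0.588
grasp_force: 74.5
```

```bash
python3 go.py 595 -200.3 170.3 -0.894
```

```text
tool shift [-1.  1.  0.] rotvec [-0.001 -0.001  0.399]
10.0 [ 596.3 -199.8  170.4] [-3.141e+00 -2.000e-03 -4.950e-01] F [-1.8  1.8  8.9] Tq [0.64 0.11 0.11] op 0.59 74.5 q6 1.74
```

send_path(
  segments=[
    {"az":0.8, "finger_gap":0.3},
    {"az":0.8, "finger_gap":0.3},
    {"az":0.8, "finger_gap":0.3},
    {"az":0.8, "finger_gap":0.3},
    {"az":0.7, "finger_gap":0.3},
  ],
)

```text
clock: 10.42
eef_pos: [596.7, -199.9, 170.5]
tcp_rot: [-3.14, -0.002, -0.885]
contact_force: [-1.0, 3.3, 10.2]
opening: 0.593
grasp_force: 74.5
```

send_path(
  segments=[
    {"finger_gap":0.3},
    {"finger_gap":0.3},
  ],
)

```text
clock: 10.58
eef_pos: [596.8, -200.0, 170.6]
tcp_rot: [-3.14, -0.002, -0.882]
contact_force: [-0.1, 1.7, 10.2]
opening: 0.59
grasp_force: 74.6
```

```bash
python3 go.py 595 -200.3 179.5 -0.894
python3 - <<'E'
from rig import r, optics, sensors, ticket
import cv2,numpy as np
a=optics.grab_frame("scene")[180:330,110:310,::-1];b=optics.grab_frame("top")[70:220,290:490,::-1]
cv2.imwrite("pics/d3.png",np.clip(1.4*cv2.resize(np.hstack([a,b]),None,fx=2,fy=2,interpolation=cv2.INTER_CUBIC),0,255).astype('uint8'))
E
```

```text
tool shift [-0.9  1.5 -9. ] rotvec [-0.002 -0.002  0.012]
10.5833 [ 596.8 -200.   170.6] [-3.14e+00 -2.00e-03 -8.82e-01] F [-0.1  1.7 10.2] Tq [ 0.43 -0.02  0.03] op 0.59 74.6 q6 2.13
```

View pics/d3.png

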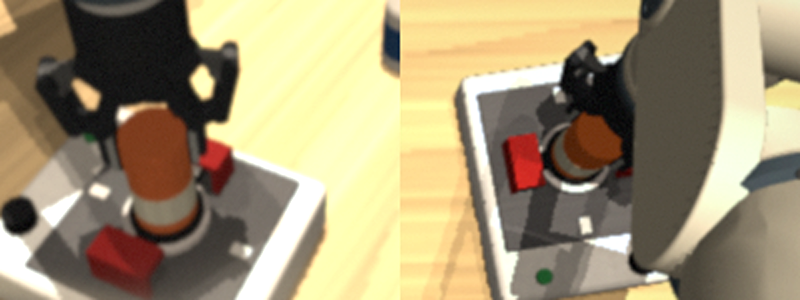

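The ears are hidden under the claws at crop (125,255) and (215,165), and none show along x. I'll let it up slowly.

send_path(
  segments=[
    {"tz":-0.08, "finger_gap":0.3},
    {"tz":-0.08, "finger_gap":0.3},
    {"tz":-0.08, "finger_gap":0.3},
    {"tz":-0.04, "finger_gap":0.3},
    {"finger_gap":0.3},
  ],
  only="eef|contact|rot",
)

```text
eef_pos: [596.7, -200.0, 177.4]
tcp_rot: [-3.14, -0.002, -0.881]
contact_force: [1.1, 1.5, 5.2]
```

send_path(
  segments=[
    {"tz":-0.04, "finger_gap":0.3},
    {"finger_gap":0.3},
  ],
  only="eef|contact",
)

```text
eef_pos: [596.8, -200.0, 178.3]
contact_force: [0.1, 1.4, 5.5]
```

send_path(
  segments=[
    {"tz":-0.04, "finger_gap":0.3},
    {"finger_gap":0.3},
  ],
  only="eef|contact|rot",
)

```text
eef_pos: [596.7, -200.0, 179.2]
tcp_rot: [-3.14, -0.002, -0.881]
contact_force: [0.9, 2.5, 5.1]
```

send_path(
  segments=[
    {"tz":-0.024, "finger_gap":0.3},
    {"finger_gap":0.3},
  ],
  only="eef|contact",
)

```text
eef_pos: [596.6, -199.9, 179.3]
contact_force: [2.4, 1.3, 3.2]
```

send_path(
  segments=[
    {"tz":-0.024, "finger_gap":0.3},
    {"finger_gap":0.3},
  ],
  only="eef|contact|rot",
)

```text
eef_pos: [596.6, -200.0, 179.4]
tcp_rot: [-3.14, -0.001, -0.881]
contact_force: [4.5, 0.5, -2.4]
```

The claws are holding it at 179.4, which is 4 mm down, so it's locked. I'll release and retreat.

send_path(
  segments=[
    {"finger_gap":0.7},
    {"finger_gap":0.8},
    {"finger_gap":1},
    {"finger_gap":1},
    {"finger_gap":1},
  ],
  only="eef|contact|open|grasp",
)

```text
eef_pos: [595.4, -199.9, 179.4]
contact_force: [-1.0, -0.4, -0.6]
opening: 1.006
grasp_force: 0.0
```

send_path(
  segments=[
    {"tz":-0.4, "finger_gap":1},
    {"tz":-0.8, "finger_gap":1},
    {"tz":-1.2, "finger_gap":1},
    {"tz":-1.2, "finger_gap":1},
    {"tz":-1.2, "finger_gap":1},
  ],
  only="eef|contact",
)

```text
eef_pos: [595.4, -199.9, 301.5]
contact_force: [0.4, -0.9, 0.2]
```

send_path(
  segments=[
    {"tx":-1.2, "tz":-0.8, "finger_gap":1},
    {"tx":-1.4, "finger_gap":1},
    {"tx":-1.4, "finger_gap":1},
    {"tx":-1.4, "finger_gap":1},
    {"tx":-1.2, "finger_gap":1},
  ],
)

```text
clock: 13.02
eef_pos: [489.0, -71.4, 320.4]
tcp_rot: [-3.141, -0.0, -0.881]
contact_force: [0.4, 0.6, -0.3]
opening: 0.996
grasp_force: 0.0
```

```bash
python3 - <<'E'
from rig import r, optics, sensors, ticket
import cv2,numpy as np
a=optics.grab_frame("scene")[180:330,110:310,::-1];b=optics.grab_frame("top")[70:220,290:490,::-1]
cv2.imwrite("pics/d4.png",np.clip(1.4*cv2.resize(np.hstack([a,b]),None,fx=2,fy=2,interpolation=cv2.INTER_CUBIC),0,255).astype('uint8'))
E
```

```text
(no output)
```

View pics/d4.png

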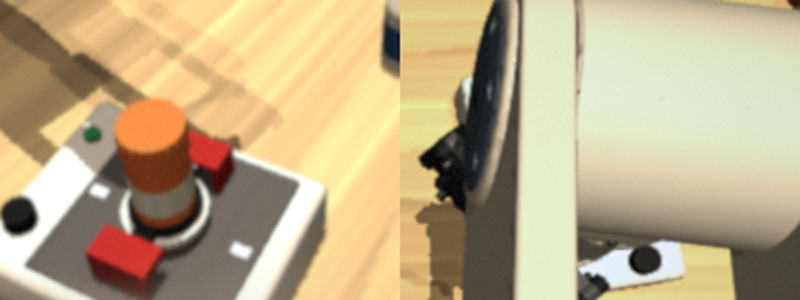

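The jar stands upright in the cradle at scene crop (155,160), with its ears under the red claws and the gripper clear.

send_path(
  segments=[
    {"finger_gap":1},
    {"finger_gap":1},
    {"finger_gap":1},
  ],
  only="clock|contact",
)

```text
clock: 13.37
contact_force: [-0.2, -0.1, 0.1]
```

```bash
python3 -c "
from rig import r, optics, sensors, ticket
print(ticket.sign_off())"
```

```text
the job is handed in; nothing more can be done
None
```

The orange jar is locked in the cradle, upright and 4 mm down with its ears under the red claws; the gripper has let go and is clear, the green jar was left alone, and the job was handed in at about 13.4 s.

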